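# Clamp a glued furniture foot in the trigger press

## Robot

A 6-joint arm with a two-finger parallel gripper is mounted at the origin on the work surface. World frame = base frame: x ahead of the robot, y to its left, z up, the work surface at z = 0. Lengths are in mm, angles in rad, forces in N, time in s.
With the tool pointing down it reaches from about 375 to 750 mm from the base axis. Payload 9 kg.
Tool frame: the origin (TCP) lies on the mounting face of the last link; the fingertips stand 173 mm ahead of it and the grasp point (between the pads) lies 155 mm ahead of it; z points along the fingers, y is the line along which they close (so a half turn about z gives the same grasp; the last joint's range is limited). The gripper opens to 85 mm and grips with 20 to 120 N. Pads are 22 mm wide; open, the fingers measure 114 mm over their backs; the gripper's body (76 mm by 85 mm) begins 54 mm behind the grasp point. The pads swing forward as they close: fully open they stand 13 mm farther back than shut.
Start: joints at [-0.218, 0.104, 0.097, 1.564, 0, 1.353], TCP at [600.014, 0.006, 404.731] pointing down, gripper open.
Joint ranges: [-2.99, 2.99], [-0.84, 1.86], [-1.1, 1.16], [-1.84, 2.11], [-1.51, 1.56], [-3.14, 3.14]. Speed limits (rad/s): [2.22, 2.22, 2.57, 3.14, 3.14, 3.14].

## Interface

Orientations are given as a unit quaternion [w, x, y, z].
In Python, from cell import sense, snapshot, camera_model, r gives the robot as it stands.
- The arm moves only by the shell command python3 -m handwheel 'ROWS' [FORCE]. ROWS is JSON, a list of rows, each an object with "hand": the closure in counts, from 0 (fully open) to 255 (shut); "translation": the shift along the tool's x, y, z in mm, a list of three; "twist": the turn about the tool's z in rad. In form: [{"hand": hand, "translation": [x, y, z], "twist": twist}, ...]. A call has exactly 8 rows; each row shifts and turns the commanded pose from where the row before left it, along the tool's axes as they then stand; what a row does not reach is not made up. A row lasts 1/12 s, in which the tool goes at most 41.7 mm and 7.16 degrees, less where a joint would pass 70% of its speed; a pose out of reach is approached as far as the arm can. A call is refused whole if a number of a shift passes 41.7 or a number of a turn 0.125, either way. A call with a gripper value outside its range is refused whole. The fingers move at their own pace and stop on an object; FORCE is the grip in N (left out, the last holds). Time passes only in rows, so rows that do not move let the fingers close, or fill a call up. It gives the time, the measured TCP pose, the force, the opening and the grip force at its end, in the units of the state.
- sense(): the state, without advancing time (a new reading comes with each control period).
- snapshot(name): name is "scene" or "side" or "wrist"; returns the picture (400x640x3 uint8, blue, green, red); there is no depth.
- camera_model(name): a dict with "mtx" (3x3 intrinsics, pixels), "pose" (4x4, takes a point from camera to world coordinates). Camera axes: x right, y up, looking along -z (the intrinsics and any distortion apply to the point x, -y, -z); pixel columns grow to the right and rows downward; lengths in mm; the calibration is good to about 2 mm. The wrist camera is an equidistant fisheye: a pixel r from the principal point sees the ray r / f radians off the axis. A picture is of the moment at which its call begins: read the wrist's pose just before it. camera_model takes no time and is no camera call; for the wrist camera it gives the pose at the moment of the call.
- r.close_job(): hands the job in; it is judged then, once.
The state is a dict: "time": time; "joint_positions": joint angles; "qvel": joint speeds; "effort": joint torques, N m; "eef_pos": TCP position; "eef_rot": TCP orientation; "ft_force": force on the tool from outside, world axes, zero at the start; "ft_torque": the same for the moment, N m; "gripper_width": finger opening in mm; "gripper_force": force on a finger pad.
Only numpy, scipy, OpenCV 4.12 (cv2) and the standard library are available. Lean on these libraries where they do the work, as an engineer would, in place of code of your own. Each camera call takes 0.05 s, during which the arm holds its last target. There are 200 camera calls.

## Task

Clamp the freshly glued wooden foot in the little trigger press. First turn the dial so that its white pointer stands on the long mark of its scale; then pump the trigger towards the handle until the sprung pad grips the foot against the back stop with the pad pushed in about 8 mm - it must never be pushed in more than 16 mm, or the foot is crushed. Move the jaw and the foot with the trigger and the dial only, leave the other things on the table alone, and finish while still holding the trigger squeezed, so that the pad stays pushed in: letting go loses the pressure.

Things in the scene. Friction and masses are not known exactly. Their poses are not given: they have to be found in the camera images.
- press: Press, fixed to the table: dark base board 90 x 450 x 8 mm. Origin: centre of its underside, z up; local +y = clamping direction. In order along y: handle and trigger (-176 to -111 mm), jaw, foot, stop, dial (182 mm), all at local x = 0. The ratchet sits in two black cheeks, 44 mm wide over all, y -195 to -95, top z = 80 mm. Local coordinates elsewhere are in this frame.
- handle_back (a point): Point on the outer (-y) face of the fixed black handle, local (0, -176, 105) mm, where one finger can rest. The handle rises between the cheeks, 24 mm wide in x, 10 mm thick (y -176 to -166), top at z = 127 mm.
- trigger_blade: Trigger: upright steel blade 20 mm wide, top z about 118 mm, with a dark roll (26 mm wide, 16 mm thick) across its upper end, on the +y side of the handle, leaning away from it at rest. Origin on its hinge (about local x), local (0, -135, 67) mm. Squeeze it towards the handle (-y), e.g. handle and roll between two fingers from above: 65 mm over both at rest, 37 fully squeezed.
- trigger_front (a point): Foremost (+y) point of the trigger's roll at rest, local (0, -111, 106) mm: the place to push, 42 mm above the hinge. It moves with the trigger, about 27 mm towards -y over a full squeeze.
- trigger (a joint): Rad: 0 at rest, 0.66 fully squeezed; a spring returns it (2 to 4 N at trigger_front). Its pawl pushes the jaw's toothed bar (6 mm teeth): a full squeeze moves the jaw 11 to 17 mm after up to 6 mm idle; the jaw stays while the trigger returns. Let it return to about 0 before each squeeze. Jaw force = about 1.5 x push at trigger_front, less 4 N friction and the return spring.
- jaw (a joint): Travel of the jaw with its toothed bar in m along local +y: 0 to 0.08, starts anywhere from 0 to 0.03. It stays by friction of 4 N only, so when the trigger is released the pad's spring drives it back until the pad is pushed in less than 3 mm.
- jaw_arm: The black upright arm of the jaw, 36 mm wide, 12 mm thick, top at z = 60 mm, which carries the sprung pad. Its origin is that of the press moved by the jaw travel; its front face is at local y = -65 mm + jaw travel. Not to be pushed by the robot.
- pad (a joint): How far the sprung pad is pushed into the jaw, in m: 0 free, stiffness 1500 N/m (8 mm = 12 N), 0.021 at its end.
- pad_plate: Dark rubber-faced pad, 40 mm wide, 36 mm high, 8 mm thick, on a steel stem in front of the jaw arm (22 mm gap when free). Origin: that of the press moved by jaw travel less pad travel.
- pad_face (a point): Centre of the pad's face that meets the foot: at local y = -35 mm + jaw travel - pad travel, z = 35 mm.
- foot: The workpiece: a loose pale oak furniture foot glued from two halves with a light glue line, 46 (x) x 60 (y) x 48 (z) mm, with a 12 mm dowel rising 14 mm from its top; 120 g. Origin: centre of its underside. Stands on the base board (z = 8 mm) between pad and stop, slides when pushed.
- stop: Aluminium back stop, 50 mm wide, 16 mm thick, z 10 to 56 mm, beyond the foot. Moved towards -y by the dial, 5 mm per rad. Origin: that of the press, moved with the stop.
- stop_face (a point): Centre of the stop's face that meets the foot: local y = 88.9 mm less 5 mm per rad of dial; at the long mark y = 81 mm.
- dial (a joint): Rad, growing clockwise from above. Black bar grip 40 mm long, 14 wide, 32 high; white pointer line on one half of its top. At 0 the pointer points to local -x, at 1.571 to local +y, where the scale's long white mark is (11 others, every 30 degrees, are short). Starts 0.15 to 0.85; stays where left; turning takes 0.11 N m.
- dial_grip (a point): On the dial's vertical axis at the height to grip, local (0, 182, 65) mm; the bar's top is 7 mm above, the round foot of the dial (42 mm wide) 23 mm below, the grey housing 31 to 37 mm below. At angle 0 the bar lies along local x.
- candle: Bystander: white pillar candle, 60 mm wide, 85 mm high. Origin at its underside.
- vase: Bystander: small brown vase, 72 mm wide, 120 mm high. Origin at its underside.
- spare_foot: Bystander: a darker, finished furniture foot, 46 x 60 x 48 mm with dowel, standing on the table away from the press. Origin at its underside.
Things that resemble listed ones, but are neither listed nor needed, are in the scene too. What is shaped like the foot but black, blue or green is not meant.

How it is judged:
By the outcome, as a careful person would: the job done as asked, in the order asked, and still so for the second after the job is handed in, while the arm keeps its last pose, push and grip.
It also fails if it takes over 72 s, if anything falls off the work surface, if the arm or the gripper's body presses on something with over 40 N, if the wrist force passes 120 N, or if a joint passes its speed limit or range.

## Working session

There is one attempt and no reset: what is moved stays moved. The work goes in short steps, Python scripts to look and compute and a shell command to move; the robot and the scene stay as the last step left them, time stands still between calls to the robot, and variables do not carry over. Pictures are saved under pics/ and viewed, at most 10 in all, crops included, and the job is handed in when it is done.

```bash
mkdir -p pics; ls; python3 - <<'E'
from cell import sense,snapshot,camera_model,r
import cv2,numpy as np
s=sense();print(s['time'],s['eef_pos'],s['eef_rot'],s['gripper_width'])
for n in ["scene","side","wrist"]:
    m=camera_model(n);im=snapshot(n);cv2.imwrite(f"pics/{n}0.png",im)
    print(n,{k:(np.round(v,3).tolist() if not isinstance(v,str) else v) for k,v in m.items()})
a=cv2.imread("pics/scene0.png")
E
```

```text
pics
0.0 [5.99880484e+02 3.35718481e-02 4.03939011e+02] [-5.60702330e-04  7.07102615e-01  7.07110631e-01 -3.64622555e-04] 85.13750508734009
scene {'mtx': [[462.107, 0.0, 314.446], [0.0, 462.107, 199.864], [0.0, 0.0, 1.0]], 'pose': [[0.645, -0.483, 0.592, 1120.206], [0.764, 0.392, -0.513, -578.786], [0.016, 0.783, 0.622, 707.227], [0.0, 0.0, 0.0, 1.0]]}
side {'mtx': [[384.812, 0.0, 318.217], [0.0, 384.812, 200.38], [0.0, 0.0, 1.0]], 'pose': [[0.998, 0.037, -0.059, 507.074], [-0.069, 0.6, -0.797, -872.427], [0.006, 0.799, 0.601, 688.626], [0.0, 0.0, 0.0, 1.0]]}
wrist {'mtx': [[309.707, 0.0, 320.564], [0.0, 309.707, 200.936], [0.0, 0.0, 1.0]], 'pose': [[1.0, 0.0, 0.001, 600.785], [-0.0, 0.961, 0.278, 71.087], [-0.001, -0.278, 0.961, 371.652], [0.0, 0.0, 0.0, 1.0]]}
```

View pics/scene0.png

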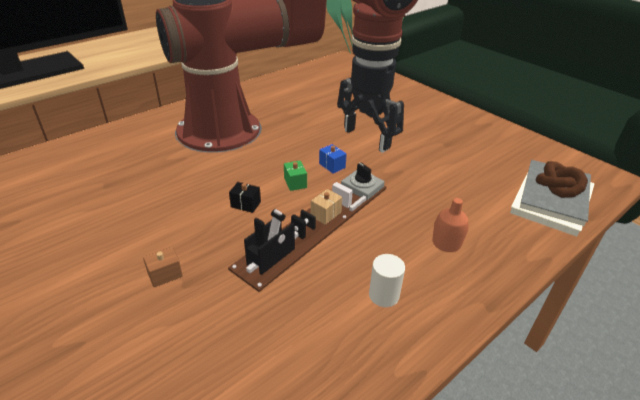

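View pics/wrist0.png

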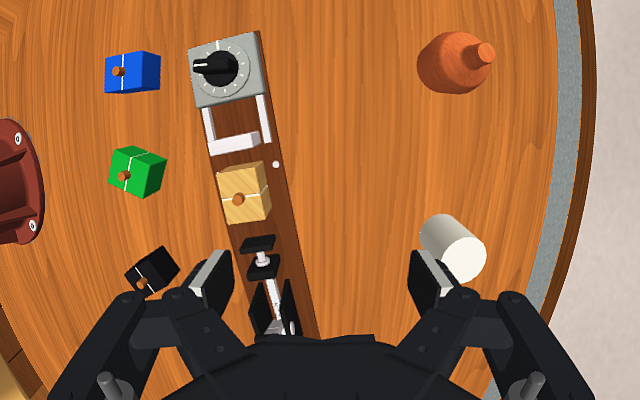

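The scene view shows the press running from the handle (~(265,240)) over the oak foot (326,207) to the dial (364,180). The wrist view shows the dial at (219,68), the oak foot at (243,192), and the jaw at (260,250).

Candidates for the foot are oak in the press at scene (326,207), black (245,196), green (295,175), blue (333,158) and the darker spare (162,268). The oak one in the press is the right one. The dial is the black bar at scene (364,174), and the trigger is the roll at (278,215). Next is one close crop.

```bash
python3 - <<'E'
import cv2,numpy as np
a=cv2.imread("pics/scene0.png")[150:300,220:400]; w=cv2.imread("pics/wrist0.png")[20:345,175:345]
A=cv2.resize(a,(540,450),interpolation=cv2.INTER_CUBIC)   # x3
W=cv2.resize(w[:150],(510//2*1,225),interpolation=cv2.INTER_CUBIC)
c=np.zeros((600,800,3),np.uint8); c[:450,:540]=A
w2=cv2.resize(cv2.imread("pics/wrist0.png")[20:140,180:310],(260,240),interpolation=cv2.INTER_CUBIC); c[:240,540:]=w2
w3=cv2.resize(cv2.imread("pics/wrist0.png")[220:345,220:350],(260,250),interpolation=cv2.INTER_CUBIC); c[245:495,540:]=w3
cv2.imwrite("pics/c1.png",c)
E
```

```text
(no output)
```

View pics/c1.png

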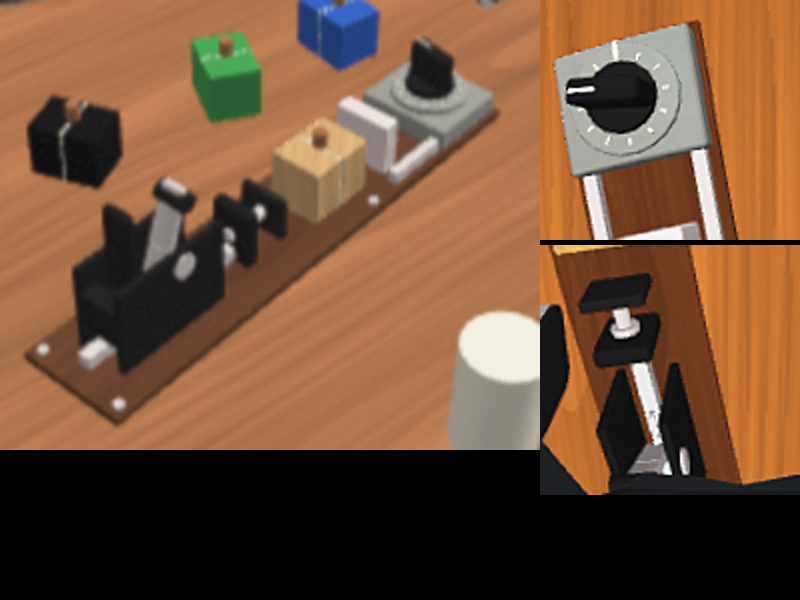

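```bash
cat > h.py <<'E'
import numpy as np
from scipy.optimize import least_squares
def proj(m,P,fish):
    T=np.array(m['pose']);K=np.array(m['mtx'])
    p=(np.atleast_2d(P)-T[:3,3])@T[:3,:3]; v=p*[1,-1,-1]
    if fish:
        t=np.arctan2(np.hypot(v[:,0],v[:,1]),v[:,2]);h=np.hypot(v[:,0],v[:,1])+1e-9
        q=np.c_[v[:,0]/h*t,v[:,1]/h*t]
    else: q=v[:,:2]/v[:,2:]
    return q*[K[0,0],K[1,1]]+K[:2,2]
def ray(m,uv,fish):
    T=np.array(m['pose']);K=np.array(m['mtx'])
    q=(np.array(uv,float)-K[:2,2])/[K[0,0],K[1,1]]
    if fish:
        t=np.hypot(*q);d=np.r_[q/t*np.sin(t),np.cos(t)]
    else:d=np.r_[q,1]
    return T[:3,3],T[:3,:3]@(d*[1,-1,-1])
def atz(m,uv,z,fish):
    o,d=ray(m,uv,fish);return o+d*(z-o[2])/d[2]
def W(p,L):
    c,s=np.cos(p[2]),np.sin(p[2]);L=np.atleast_2d(L)
    return np.c_[p[0]+c*L[:,0]-s*L[:,1],p[1]+s*L[:,0]+c*L[:,1],L[:,2]]
def fit(obs,p0):
    # obs: list of (model,fish,local,uv)
    f=lambda p:np.concatenate([proj(m,W(p,L),fi)[0]-uv for m,fi,L,uv in obs])
    r=least_squares(f,p0,x_scale=[10,10,.05],loss='soft_l1');return r.x,f(r.x).reshape(-1,2)
E
python3 - <<'E'
from cell import camera_model
from h import *
S=camera_model("scene");Wm=camera_model("wrist")
o=[(S,0,(-45,-225,8),(228.7,268)),(S,0,(45,-225,8),(259.7,291.3)),(S,0,(45,225,8),(385.7,186.7)),
(Wm,1,(45,225,8),(258.5,31)),(Wm,1,(0,182,45),(221.5,68.5))]
p,res=fit(o,[450,100,0.1]);print(p,res.round(1))
for i in ((0,1,2),(3,4)):
    q,_=fit([o[k] for k in i],p);print(q)
a=atz(Wm,(194,66),72,1);b=atz(Wm,(206,65),72,1);print(a,b,np.degrees(np.arctan2(*(a-b)[[1,0]])))
print('dial,grip,hb,tf',W(p,[(0,182,65),(0,-176,105),(0,-111,106),(0,-145,105)]).round(1))
print("dial from tip", W(p,(0,182,72)))
E
```

```text
[ 5.22991849e+02 -5.52006899e+01  1.72119545e-01] [[-0.3  0.9]
 [-0.1 -0. ]
 [ 0.7  0. ]
 [ 0.9 -0.6]
 [-2.4  0.3]]
[ 5.21837801e+02 -5.47234050e+01  1.74717102e-01]
[ 5.34820160e+02 -5.42404427e+01  2.25897584e-01]
[473.53863905 125.45468447  72.        ] [486.7764574  125.02484581  72.        ] 178.14023049666633
dial,grip,hb,tf [[ 491.8  124.1   65. ]
 [ 553.1 -228.6  105. ]
 [ 542.  -164.6  106. ]
 [ 547.8 -198.1  105. ]]
dial from tip [[491.82053414 124.11007151  72.        ]]
```

```bash
python3 -m handwheel '[{"hand":0,"translation":[15.5,-13.5,8],"twist":0},{"hand":0,"translation":[15.5,-13.5,8],"twist":0},{"hand":0,"translation":[15.5,-13.5,8],"twist":0},{"hand":0,"translation":[15.5,-13.5,8],"twist":0},{"hand":0,"translation":[15.5,-13.5,8],"twist":0},{"hand":0,"translation":[15.5,-13.5,8],"twist":0},{"hand":0,"translation":[15.5,-13.5,8],"twist":0},{"hand":0,"translation":[15.5,-13.5,8],"twist":0}]' 40
python3 -m handwheel '[{"hand":0,"translation":[0,0,0],"twist":-0.12},{"hand":0,"translation":[0,0,0],"twist":-0.12},{"hand":0,"translation":[0,0,0],"twist":-0.12},{"hand":0,"translation":[0,0,0],"twist":-0.12},{"hand":0,"translation":[0,0,0],"twist":-0.12},{"hand":0,"translation":[0,0,0],"twist":-0.12},{"hand":0,"translation":[0,0,0],"twist":-0.12},{"hand":0,"translation":[0,0,0],"twist":-0.12}]'
python3 -m handwheel '[{"hand":0,"translation":[0,0,0],"twist":-0.12},{"hand":0,"translation":[0,0,0],"twist":-0.12},{"hand":0,"translation":[0,0,0],"twist":-0.12},{"hand":0,"translation":[0,0,0],"twist":-0.12},{"hand":0,"translation":[0,0,0],"twist":-0.095},{"hand":0,"translation":[0,0,0],"twist":0},{"hand":0,"translation":[0,0,0],"twist":0},{"hand":0,"translation":[0,0,0],"twist":0}]'
python3 - <<'E'
from cell import sense,snapshot,camera_model
import cv2,pickle
s=sense();print(s['eef_pos'],s['eef_rot'],s['joint_positions'])
m=camera_model("wrist");im=snapshot("wrist");pickle.dump(m,open('w1.pkl','wb'))
cv2.imwrite("pics/w1.png",im)
E
```

```text
time: 0.82
eef_pos: [491.2, 124.7, 340.1]
eef_rot: [-0.0, 0.707, 0.707, -0.0]
ft_force: [0.0, 1.3, 0.0]
gripper_width: 85.4
gripper_force: 0.0
time: 1.48
eef_pos: [491.9, 124.0, 340.5]
eef_rot: [-0.0, 0.298, 0.955, -0.0]
ft_force: [0.1, -0.2, -0.1]
gripper_width: 85.5
gripper_force: 0.0
time: 2.15
eef_pos: [492.0, 124.0, 340.6]
eef_rot: [-0.0, 0.02, 1.0, -0.0]
ft_force: [0.2, 0.4, 0.5]
gripper_width: 85.4
gripper_force: 0.0
[491.97944057 123.99957916 340.61453109] [-4.64710112e-05  1.95306269e-02  9.99809258e-01 -2.63258453e-05] [-1.13863276e-02 -1.83447629e-01 -2.99464200e-01  1.45487312e+00
 -5.18928892e-05  2.76774124e-02]
```

View pics/w1.png

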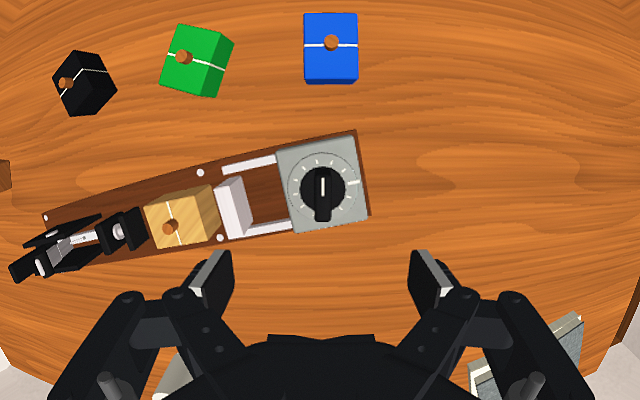

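The press is seen from above. The dial disc is at (322,188) with its pointer vertical at (323,178–195). The board corners are at (356,129), (371,215) and (43,215).

```bash
python3 - <<'E'
from cell import camera_model
from h import *
import pickle
S=camera_model("scene");m=pickle.load(open('w1.pkl','rb'))
o=[(S,0,(-45,-225,8),(228.7,268)),(S,0,(45,-225,8),(259.7,291.3)),(S,0,(45,225,8),(385.7,186.7)),
(m,1,(-45,225,8),(356.5,129)),(m,1,(45,225,8),(371,215)),(m,1,(-45,-225,8),(43,215)),(m,1,(0,182,42),(322,189))]
p,res=fit(o,[523,-55,.172]);print(p,res.round(1))
q,res=fit(o[3:],p);print(q,res.round(1))
print(W(p,[(0,182,65),(0,-176,105),(0,-111,106)]).round(1))
print(W(q,[(0,182,65)]).round(1))
a=atz(m,(323,178),72,1);b=atz(m,(323,195),72,1);print(a,b,np.degrees(np.arctan2(*(a-b)[[1,0]])))
print([atz(m,(u,189),42,1).round(1) for u in (300,345)])
E
```

```text
[ 5.20625218e+02 -5.33425592e+01  1.72475385e-01] [[-0.1 -0.2]
 [ 0.  -1.2]
 [ 0.5 -0.7]
 [-0.8 -0.6]
 [ 0.7 -0. ]
 [-2.7  0.4]
 [ 0.1  1.1]]
[ 5.20341066e+02 -5.32137813e+01  1.71301275e-01] [[-0.6 -0.6]
 [ 0.8 -0.1]
 [-2.8 -0. ]
 [ 0.3  1. ]]
[[ 489.4  126.    65. ]
 [ 550.8 -226.7  105. ]
 [ 539.7 -162.7  106. ]]
[[489.3 126.1  65. ]]
[472.16537442 127.1863617   72.        ] [485.87261748 126.67303925  72.        ] 177.85533294846348
[array([487.6, 106.4,  42. ]), array([489.2, 146.3,  42. ])]
```

```bash
python3 -m handwheel '[{"hand":0,"translation":[2.6,2,14.75],"twist":0},{"hand":0,"translation":[0,0,14.75],"twist":0},{"hand":0,"translation":[0,0,14.75],"twist":0},{"hand":0,"translation":[0,0,14.75],"twist":0},{"hand":0,"translation":[0,0,14.75],"twist":0},{"hand":0,"translation":[0,0,14.75],"twist":0},{"hand":0,"translation":[0,0,14.75],"twist":0},{"hand":0,"translation":[0,0,14.75],"twist":0}]' 30
python3 -m handwheel '[{"hand":140,"translation":[0,0,0],"twist":0},{"hand":180,"translation":[0,0,0],"twist":0},{"hand":220,"translation":[0,0,0],"twist":0},{"hand":255,"translation":[0,0,0],"twist":0},{"hand":255,"translation":[0,0,0],"twist":0},{"hand":255,"translation":[0,0,0],"twist":0},{"hand":255,"translation":[0,0,0],"twist":0},{"hand":255,"translation":[0,0,0],"twist":0}]'
```

```text
time: 2.87
eef_pos: [489.5, 126.1, 222.0]
eef_rot: [0.0, 0.019, 1.0, -0.0]
ft_force: [0.1, 0.6, 0.6]
gripper_width: 85.7
gripper_force: 0.0
time: 3.53
eef_pos: [489.9, 125.8, 223.7]
eef_rot: [0.001, 0.018, 1.0, -0.0]
ft_force: [-0.9, -3.5, 6.3]
gripper_width: 13.2
gripper_force: 33.5
```

Gripped on the bar. Now turning it clockwise by 1.36 rad.

```bash
python3 -m handwheel '[{"hand":255,"translation":[0,0,0],"twist":0.1},{"hand":255,"translation":[0,0,0],"twist":0.1},{"hand":255,"translation":[0,0,0],"twist":0.1},{"hand":255,"translation":[0,0,0],"twist":0.1},{"hand":255,"translation":[0,0,0],"twist":0.1},{"hand":255,"translation":[0,0,0],"twist":0.1},{"hand":255,"translation":[0,0,0],"twist":0.1},{"hand":255,"translation":[0,0,0],"twist":0.1}]'
python3 -m handwheel '[{"hand":255,"translation":[0,0,0],"twist":0.1},{"hand":255,"translation":[0,0,0],"twist":0.1},{"hand":255,"translation":[0,0,0],"twist":0.1},{"hand":255,"translation":[0,0,0],"twist":0.1},{"hand":255,"translation":[0,0,0],"twist":0.1},{"hand":255,"translation":[0,0,0],"twist":0.06},{"hand":255,"translation":[0,0,0],"twist":0},{"hand":255,"translation":[0,0,0],"twist":0}]'
python3 -m handwheel '[{"hand":0,"translation":[0,0,0],"twist":0},{"hand":0,"translation":[0,0,0],"twist":0},{"hand":0,"translation":[0,0,0],"twist":0},{"hand":0,"translation":[0,0,0],"twist":0},{"hand":0,"translation":[0,0,-10],"twist":0},{"hand":0,"translation":[0,0,-35],"twist":0},{"hand":0,"translation":[0,0,-35],"twist":0},{"hand":0,"translation":[0,0,-35],"twist":0}]'
python3 - <<'E'
from cell import sense,snapshot,camera_model
import cv2,pickle
s=sense();print(s['eef_pos'],s['eef_rot'])
m=camera_model("wrist");im=snapshot("wrist");pickle.dump(m,open('w2.pkl','wb'))
cv2.imwrite("pics/w2f.png",im)
from h import *
u=proj(m,(489.4,126,50),1)[0].astype(int);print(u)
y,x=max(u[1]-75,0),max(u[0]-100,0)
c=im[y:y+150,x:x+200];print(x,y)
cv2.imwrite("pics/w2.png",cv2.resize(c,None,fx=4,fy=4,interpolation=cv2.INTER_CUBIC))
E
```

```text
time: 4.2
eef_pos: [489.7, 125.4, 223.7]
eef_rot: [0.001, 0.408, 0.913, -0.001]
ft_force: [-4.3, -8.2, 8.4]
gripper_width: 13.6
gripper_force: 33.8
time: 4.87
eef_pos: [489.3, 125.2, 223.6]
eef_rot: [0.001, 0.643, 0.766, -0.002]
ft_force: [-7.0, -9.2, 10.8]
gripper_width: 13.4
gripper_force: 34.2
time: 5.53
eef_pos: [489.0, 126.2, 339.6]
eef_rot: [-0.0, 0.643, 0.766, -0.0]
ft_force: [0.8, -0.0, 0.3]
gripper_width: 85.5
gripper_force: 0.0
[489.02572993 126.19252445 339.57740977] [-2.07114700e-04  6.42548593e-01  7.66244907e-01 -7.05204597e-05]
[319 197]
219 122
```

View pics/w2.png

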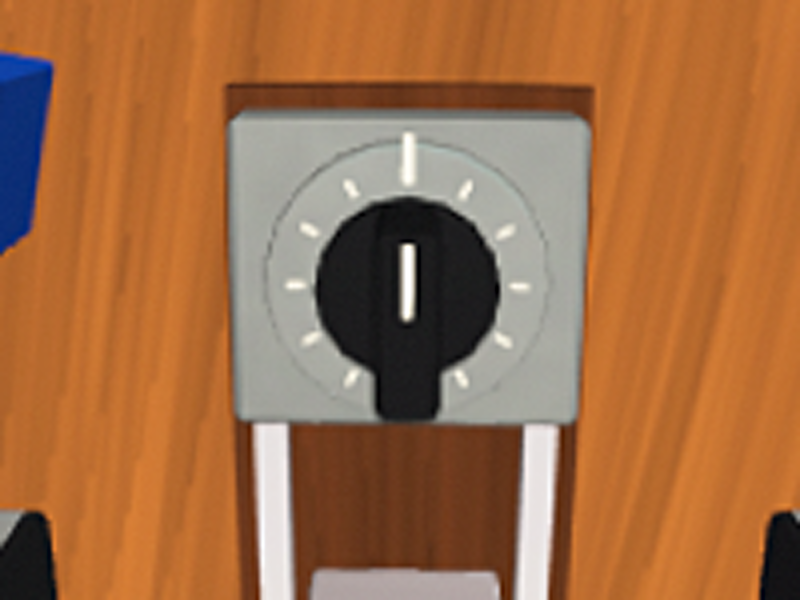

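The pointer (crop (408,245–320)) lines up with the long mark (408,135–185), so the dial is done. Next I move over the trigger.

```bash
python3 -m handwheel '[{"hand":0,"translation":[-36,0,0],"twist":0},{"hand":0,"translation":[-36,0,0],"twist":0},{"hand":0,"translation":[-36,0,0],"twist":0},{"hand":0,"translation":[-36,0,0],"twist":0},{"hand":0,"translation":[-36,0,0],"twist":0},{"hand":0,"translation":[-36,0,0],"twist":0},{"hand":0,"translation":[-36,0,0],"twist":0},{"hand":0,"translation":[-36,0,0],"twist":0}]'
python3 -m handwheel '[{"hand":0,"translation":[-38,0,0],"twist":0},{"hand":0,"translation":[0,0,0],"twist":-0.12},{"hand":0,"translation":[0,0,0],"twist":-0.12},{"hand":0,"translation":[0,0,0],"twist":-0.12},{"hand":0,"translation":[0,0,0],"twist":-0.12},{"hand":0,"translation":[0,0,0],"twist":-0.12},{"hand":0,"translation":[0,0,0],"twist":-0.12},{"hand":0,"translation":[0,0,0],"twist":-0.12}]'
python3 -m handwheel '[{"hand":0,"translation":[0,0,0],"twist":-0.12},{"hand":0,"translation":[0,0,0],"twist":-0.12},{"hand":0,"translation":[0,0,0],"twist":-0.12},{"hand":0,"translation":[0,0,0],"twist":-0.12},{"hand":0,"translation":[0,0,0],"twist":-0.12},{"hand":0,"translation":[0,0,0],"twist":-0.12},{"hand":0,"translation":[0,0,0],"twist":0},{"hand":0,"translation":[0,0,0],"twist":0}]'
python3 - <<'E'
from cell import sense,snapshot,camera_model
import cv2,pickle,numpy as np
s=sense();print(s['eef_pos'],s['eef_rot'])
m=camera_model("wrist");im=snapshot("wrist");pickle.dump(m,open('w3.pkl','wb'))
cv2.imwrite("pics/w3f.png",im)
from h import *
p=[520.6,-53.3,.1725]
print(W(p,[(0,-143.5,105)]),np.linalg.inv([[1]]) and '')
print(proj(m,W(p,[(0,-176,105),(0,-111,106),(0,-171,127),(45,-225,8),(-45,-225,8),(22,-95,80),(-22,-95,80)]),1).round(1))
cv2.imwrite("pics/w3.png",cv2.resize(im[60:360,170:570],None,fx=2,fy=2,interpolation=cv2.INTER_CUBIC))
E
```

```text
time: 6.25
eef_pos: [539.7, -159.3, 338.4]
eef_rot: [0.0, 0.643, 0.766, 0.0]
ft_force: [1.2, -0.0, -0.4]
gripper_width: 85.3
gripper_force: 0.0
time: 6.92
eef_pos: [546.3, -194.9, 338.2]
eef_rot: [0.0, 0.271, 0.962, 0.0]
ft_force: [0.4, 1.0, 1.1]
gripper_width: 85.0
gripper_force: 0.0
time: 7.58
eef_pos: [546.3, -194.9, 338.1]
eef_rot: [0.0, -0.08, 0.997, -0.0]
ft_force: [0.7, 0.0, 0.0]
gripper_width: 85.4
gripper_force: 0.0
[ 546.29573403 -194.8628176   338.10523218] [ 2.00096451e-04 -8.01792832e-02  9.96780436e-01 -7.64858508e-05]
[[ 545.23116939 -194.67027797  105.        ]] 
[[273.7 215.9]
 [368.1 215.3]
 [276.5 227.3]
 [243.6 226.7]
 [237.1 140.5]
 [382.1 230.6]
 [384.7 176.1]]
```

View pics/w3.png

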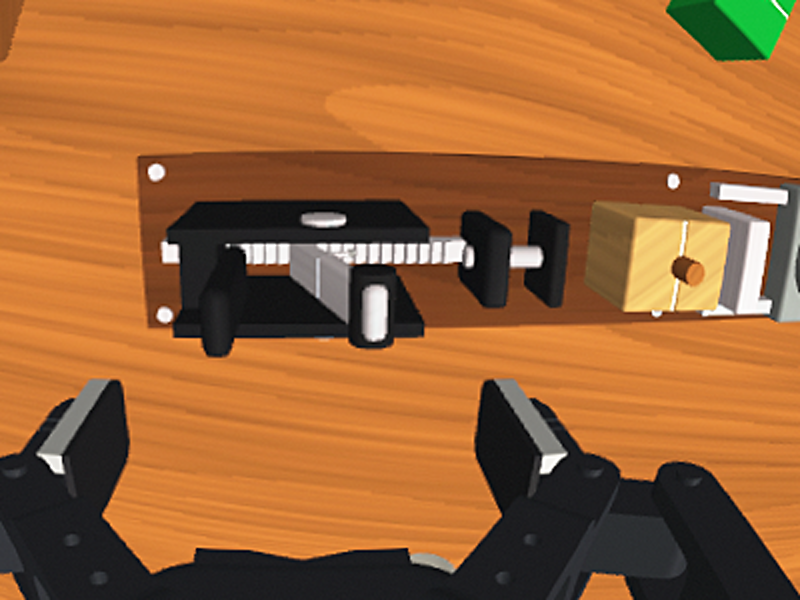

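```bash
python3 - <<'E'
from h import *
import pickle
m=pickle.load(open('w3.pkl','rb'));p=[520.6,-53.3,.1725]
def loc(uv,z):
    a=atz(m,uv,z,1)[:2]-p[:2];c,s=np.cos(p[2]),np.sin(p[2]);return np.round([c*a[0]+s*a[1],-s*a[0]+c*a[1]],1)
f=lambda x,y:(x/2+170,y/2+60)
print('jaw front',loc(f(507,302),60),'pad front',loc(f(564,304),53),'foot -y top',loc(f(625,311),56),'foot front bottom',loc(f(590,275),8),'roll front',loc(f(395,312),106),'board',loc(f(138,157),8),loc(f(150,328),8),'stop',loc(f(745,312),56))
E
```

```text
jaw front [ 12.9 -54.5] pad front [ 16.8 -23.5] foot -y top [20.   8.4] foot front bottom [15.9 11.7] roll front [   0.5 -111.4] board [ -46.9 -222.9] [  41.9 -223.2] stop [23.  86.8]
```

```bash
python3 -m handwheel '[{"hand":0,"translation":[1,0,11],"twist":-0.012},{"hand":0,"translation":[0,0,11],"twist":0},{"hand":0,"translation":[0,0,11],"twist":0},{"hand":0,"translation":[0,0,11],"twist":0},{"hand":0,"translation":[0,0,11],"twist":0},{"hand":0,"translation":[0,0,11],"twist":0},{"hand":0,"translation":[0,0,11],"twist":0},{"hand":0,"translation":[0,0,9],"twist":0}]'
python3 -m handwheel '[{"hand":0,"translation":[0,-4,0],"twist":0},{"hand":0,"translation":[0,-4,0],"twist":0},{"hand":0,"translation":[0,-1,0],"twist":0},{"hand":0,"translation":[0,-1,0],"twist":0},{"hand":0,"translation":[0,-1,0],"twist":0},{"hand":0,"translation":[0,-1,0],"twist":0},{"hand":0,"translation":[0,0,0],"twist":0},{"hand":0,"translation":[0,0,0],"twist":0}]'
```

```text
time: 8.3
eef_pos: [545.1, -195.0, 250.1]
eef_rot: [-0.0, -0.088, 0.996, 0.0]
ft_force: [0.8, 0.4, -0.6]
gripper_width: 85.3
gripper_force: 0.0
time: 8.97
eef_pos: [547.5, -206.7, 252.0]
eef_rot: [0.0, -0.088, 0.996, 0.0]
ft_force: [0.1, 4.0, 2.6]
gripper_width: 85.7
gripper_force: 1.9
```

```bash
python3 -m handwheel '[{"hand":0,"translation":[0,-4,0],"twist":0},{"hand":0,"translation":[0,-4,0],"twist":0},{"hand":0,"translation":[0,-4,0],"twist":0},{"hand":0,"translation":[0,-4,0],"twist":0},{"hand":0,"translation":[0,-4,0],"twist":0},{"hand":0,"translation":[0,-3,0],"twist":0},{"hand":0,"translation":[0,0,0],"twist":0},{"hand":0,"translation":[0,0,0],"twist":0}]'
```

```text
time: 9.63
eef_pos: [551.4, -229.5, 251.7]
eef_rot: [0.0, -0.088, 0.996, 0.0]
ft_force: [0.3, 3.2, 2.2]
gripper_width: 85.2
gripper_force: 1.6
```

```bash
python3 -m handwheel '[{"hand":0,"translation":[0,4,0],"twist":0},{"hand":0,"translation":[0,4,0],"twist":0},{"hand":0,"translation":[0,4,0],"twist":0},{"hand":0,"translation":[0,4,0],"twist":0},{"hand":0,"translation":[0,4,0],"twist":0},{"hand":0,"translation":[0,4,0],"twist":0},{"hand":0,"translation":[0,4,0],"twist":0},{"hand":0,"translation":[0,0,0],"twist":0}]'
python3 - <<'E'
from cell import sense,snapshot,camera_model
import cv2,pickle,numpy as np
m=camera_model("wrist");im=snapshot("wrist");pickle.dump(m,open('w4.pkl','wb'))
sc=snapshot("scene")
cv2.imwrite("pics/w4f.png",im)
a=cv2.resize(im[100:300,240:640],(800,400),interpolation=cv2.INTER_CUBIC)
b=cv2.resize(sc[170:270,230:390],(320,200),interpolation=cv2.INTER_CUBIC)
si=cv2.resize(snapshot("side")[120:220,240:480],(480,200),interpolation=cv2.INTER_CUBIC)
cv2.imwrite("pics/c4.png",np.vstack([a,np.hstack([b,si])]))
E
```

```text
time: 10.3
eef_pos: [546.4, -201.2, 251.8]
eef_rot: [0.0, -0.088, 0.996, 0.0]
ft_force: [-0.4, 0.6, -0.5]
gripper_width: 85.1
gripper_force: 0.0
```

View pics/c4.png

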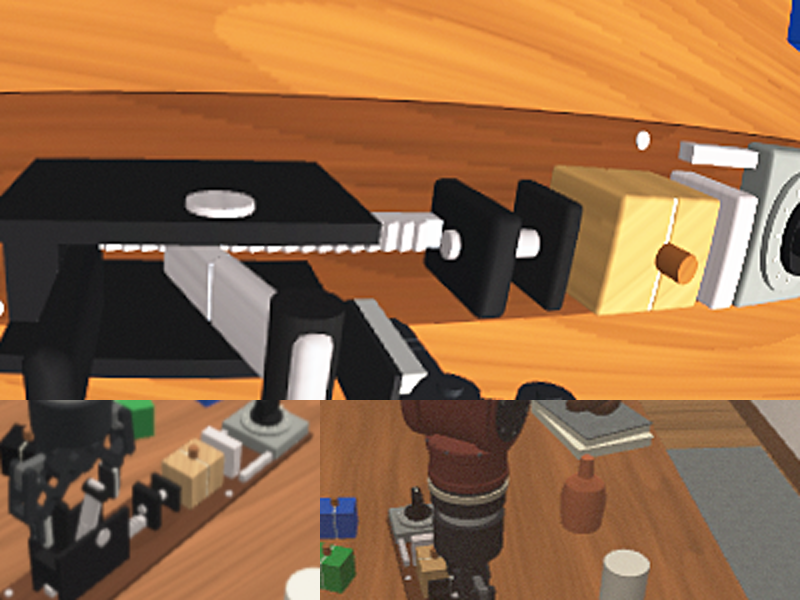

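The crop shows the jaw arm's front top corner at ~(508,314), the pad's at (565,308), the foot's near corner at (598,314), and the roll back at rest.

```bash
cat > loc.py <<'E'
from h import *
import pickle,sys
def loc(name,uv,z,p=[520.6,-53.3,.1725]):
    m=pickle.load(open(name,'rb'));a=atz(m,uv,z,1)[:2]-p[:2];c,s=np.cos(p[2]),np.sin(p[2]);return np.round([c*a[0]+s*a[1],-s*a[0]+c*a[1]],1)
E
python3 - <<'E'
from loc import *
f=lambda x,y:(x/2+240,y/2+100)
for n,x,y,z in (('jaw',506,312,60),('pad',566,306,53),('foot',598,314,56),('footfront',695,311,56),('stop',716,307,56)): print(n,loc('w4.pkl',f(x,y),z))
E
```

```text
jaw [ 13.1 -38.7]
pad [16.3 -7.2]
foot [19.1  7.3]
footfront [23.1 67.1]
stop [22.7 82.3]
```

```bash
P='x'; python3 -m handwheel '[{"hand":0,"translation":[0,-4,0],"twist":0},{"hand":0,"translation":[0,-4,0],"twist":0},{"hand":0,"translation":[0,-4,0],"twist":0},{"hand":0,"translation":[0,-4,0],"twist":0},{"hand":0,"translation":[0,-4,0],"twist":0},{"hand":0,"translation":[0,-4,0],"twist":0},{"hand":0,"translation":[0,-4,0],"twist":0},{"hand":0,"translation":[0,0,0],"twist":0}]'
python3 -m handwheel '[{"hand":0,"translation":[0,4,0],"twist":0},{"hand":0,"translation":[0,4,0],"twist":0},{"hand":0,"translation":[0,4,0],"twist":0},{"hand":0,"translation":[0,4,0],"twist":0},{"hand":0,"translation":[0,4,0],"twist":0},{"hand":0,"translation":[0,4,0],"twist":0},{"hand":0,"translation":[0,4,0],"twist":0},{"hand":0,"translation":[0,0,0],"twist":0}]'
python3 -m handwheel '[{"hand":0,"translation":[0,-4,0],"twist":0},{"hand":0,"translation":[0,-4,0],"twist":0},{"hand":0,"translation":[0,-4,0],"twist":0},{"hand":0,"translation":[0,-4,0],"twist":0},{"hand":0,"translation":[0,-3,0],"twist":0},{"hand":0,"translation":[0,-1,0],"twist":0},{"hand":0,"translation":[0,0,0],"twist":0},{"hand":0,"translation":[0,0,0],"twist":0}]'
python3 - <<'E'
from cell import sense,snapshot,camera_model
import cv2,pickle
m=camera_model("wrist");im=snapshot("wrist");pickle.dump(m,open('w5.pkl','wb'))
cv2.imwrite("pics/w5.png",cv2.resize(im[160:280,400:640],(800,400),interpolation=cv2.INTER_CUBIC))
E
```

```text
time: 11.12
eef_pos: [551.5, -230.0, 251.8]
eef_rot: [0.0, -0.088, 0.996, 0.001]
ft_force: [-0.6, 4.7, 3.2]
gripper_width: 85.6
gripper_force: 2.3
time: 11.78
eef_pos: [546.4, -201.2, 251.8]
eef_rot: [0.0, -0.088, 0.996, 0.0]
ft_force: [0.0, -0.9, 0.2]
gripper_width: 85.1
gripper_force: 0.0
time: 12.45
eef_pos: [550.1, -221.6, 252.0]
eef_rot: [0.0, -0.088, 0.996, 0.001]
ft_force: [0.2, 4.9, 3.7]
gripper_width: 85.8
gripper_force: 2.7
```

View pics/w5.png

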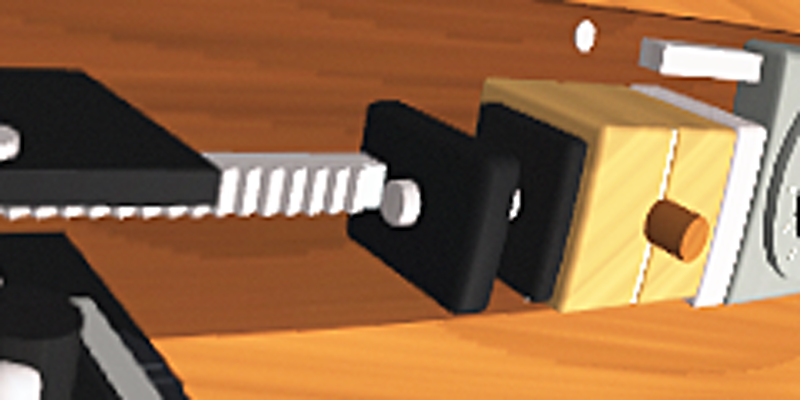

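```bash
python3 - <<'E'
from loc import *
f=lambda x,y:(x/3.3333+400,y/3.3333+160)
for n,x,y,z in (('jaw',488,308,60),('pad',552,299,53),('foot',562,311,56),('footfront',693,304,56),('stop',700,305,56)): print(n,loc('w5.pkl',f(x,y),z))
E
```

```text
jaw [ 14.4 -10.2]
pad [17.5 18.8]
foot [19.3 20.4]
footfront [22.5 78.1]
stop [23.1 81.9]
```

```bash
python3 -m handwheel '[{"hand":0,"translation":[0,-1,0],"twist":0},{"hand":0,"translation":[0,-1,0],"twist":0},{"hand":0,"translation":[0,-1,0],"twist":0},{"hand":0,"translation":[0,-1,0],"twist":0},{"hand":0,"translation":[0,0,0],"twist":0},{"hand":0,"translation":[0,0,0],"twist":0},{"hand":0,"translation":[0,0,0],"twist":0},{"hand":0,"translation":[0,0,0],"twist":0}]'
python3 -m handwheel '[{"hand":0,"translation":[0,-1,0],"twist":0},{"hand":0,"translation":[0,-1,0],"twist":0},{"hand":0,"translation":[0,-1,0],"twist":0},{"hand":0,"translation":[0,-0.5,0],"twist":0},{"hand":0,"translation":[0,0,0],"twist":0},{"hand":0,"translation":[0,0,0],"twist":0},{"hand":0,"translation":[0,0,0],"twist":0},{"hand":0,"translation":[0,0,0],"twist":0}]'
```

```text
time: 13.17
eef_pos: [550.7, -225.2, 252.0]
eef_rot: [0.0, -0.088, 0.996, 0.001]
ft_force: [-2.1, 7.7, 6.1]
gripper_width: 85.6
gripper_force: 3.9
time: 13.83
eef_pos: [551.3, -228.5, 252.1]
eef_rot: [0.0, -0.088, 0.996, 0.001]
ft_force: [-2.4, 8.3, 6.7]
gripper_width: 85.4
gripper_force: 4.5
```

Force is rising, so the pad is pushed in about 4 mm near the end of the stroke. I'll release and take the last squeeze slowly.

```bash
python3 -m handwheel '[{"hand":0,"translation":[0,4,0],"twist":0},{"hand":0,"translation":[0,4,0],"twist":0},{"hand":0,"translation":[0,4,0],"twist":0},{"hand":0,"translation":[0,4,0],"twist":0},{"hand":0,"translation":[0,4,0],"twist":0},{"hand":0,"translation":[0,4,0],"twist":0},{"hand":0,"translation":[0,3.5,0],"twist":0},{"hand":0,"translation":[0,0,0],"twist":0}]'
python3 -m handwheel '[{"hand":0,"translation":[0,-2,0],"twist":0},{"hand":0,"translation":[0,-2,0],"twist":0},{"hand":0,"translation":[0,-2,0],"twist":0},{"hand":0,"translation":[0,-2,0],"twist":0},{"hand":0,"translation":[0,0,0],"twist":0},{"hand":0,"translation":[0,0,0],"twist":0},{"hand":0,"translation":[0,0,0],"twist":0},{"hand":0,"translation":[0,0,0],"twist":0}]'
python3 -m handwheel '[{"hand":0,"translation":[0,-2,0],"twist":0},{"hand":0,"translation":[0,-2,0],"twist":0},{"hand":0,"translation":[0,-1,0],"twist":0},{"hand":0,"translation":[0,0,0],"twist":0},{"hand":0,"translation":[0,0,0],"twist":0},{"hand":0,"translation":[0,0,0],"twist":0},{"hand":0,"translation":[0,0,0],"twist":0},{"hand":0,"translation":[0,0,0],"twist":0}]'
```

```text
time: 14.5
eef_pos: [546.4, -201.3, 251.8]
eef_rot: [0.0, -0.088, 0.996, 0.0]
ft_force: [0.2, -0.4, 0.7]
gripper_width: 85.5
gripper_force: 0.0
time: 15.17
eef_pos: [547.8, -208.6, 252.2]
eef_rot: [0.0, -0.089, 0.996, 0.002]
ft_force: [-3.2, 12.7, 9.5]
gripper_width: 85.8
gripper_force: 6.4
time: 15.83
eef_pos: [548.7, -213.1, 252.4]
eef_rot: [0.0, -0.089, 0.996, 0.002]
ft_force: [-3.2, 15.6, 10.9]
gripper_width: 85.7
gripper_force: 7.8
```

```bash
python3 - <<'E'
from cell import sense,snapshot,camera_model
import cv2,pickle
m=camera_model("wrist");im=snapshot("wrist");pickle.dump(m,open('w6.pkl','wb'))
cv2.imwrite("pics/w6.png",cv2.resize(im[160:280,400:640],(800,400),interpolation=cv2.INTER_CUBIC))
E
```

```text
(no output)
```

View pics/w6.png

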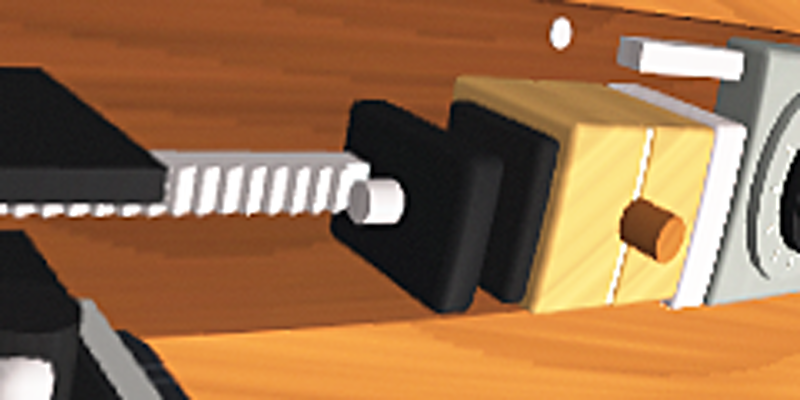

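```bash
python3 - <<'E'
from loc import *
f=lambda x,y:(x/3.3333+400,y/3.3333+160)
for w,L in (('w5.pkl',(('jaw',488,308,60),('jawtopR',520,160,60),('pad',552,299,53),('padtopR',588,146,53),('foot',562,311,56),('stem0',384,203,35),('stem1',400,203,35))),('w6.pkl',(('jaw',466,308,60),('jawtopR',503,158,60),('pad',523,300,53),('padtopR',560,146,53),('foot',533,311,56),('stem0',350,202,35),('stem1',388,203,35)))):
  for n,x,y,z in L: print(w,n,loc(w,f(x,y),z))
E
```

```text
w5.pkl jaw [ 14.4 -10.2]
w5.pkl jawtopR [-18.6 -10.8]
w5.pkl pad [17.5 18.8]
w5.pkl padtopR [-19.5  18.8]
w5.pkl foot [19.3 20.4]
w5.pkl stem0 [ -1.  -27.1]
w5.pkl stem1 [ -0.9 -22.3]
w6.pkl jaw [14.4 -6.9]
w6.pkl jawtopR [-18.8  -6. ]
w6.pkl pad [17.5 18.7]
w6.pkl padtopR [-19.2  19.1]
w6.pkl foot [19.  20.1]
w6.pkl stem0 [ -1.1 -26.9]
w6.pkl stem1 [ -0.6 -15.8]
```

```bash
python3 -m handwheel '[{"hand":0,"translation":[0,-1,0],"twist":0},{"hand":0,"translation":[0,-1,0],"twist":0},{"hand":0,"translation":[0,-1,0],"twist":0},{"hand":0,"translation":[0,-1,0],"twist":0},{"hand":0,"translation":[0,-0.5,0],"twist":0},{"hand":0,"translation":[0,0,0],"twist":0},{"hand":0,"translation":[0,0,0],"twist":0},{"hand":0,"translation":[0,0,0],"twist":0}]'
python3 - <<'E'
from cell import sense,snapshot,camera_model
import cv2,pickle,numpy as np
m=camera_model("wrist");im=snapshot("wrist");pickle.dump(m,open('w7.pkl','wb'))
a=cv2.resize(im[160:250,400:640],(800,300),interpolation=cv2.INTER_CUBIC)
cv2.imwrite("pics/w7.png",cv2.resize(im[160:280,400:640],(800,400),interpolation=cv2.INTER_CUBIC))
E
```

```text
time: 16.55
eef_pos: [549.5, -217.2, 252.7]
eef_rot: [0.0, -0.089, 0.996, 0.003]
ft_force: [-3.9, 17.1, 15.2]
gripper_width: 85.3
gripper_force: 9.2
```

View pics/w7.png

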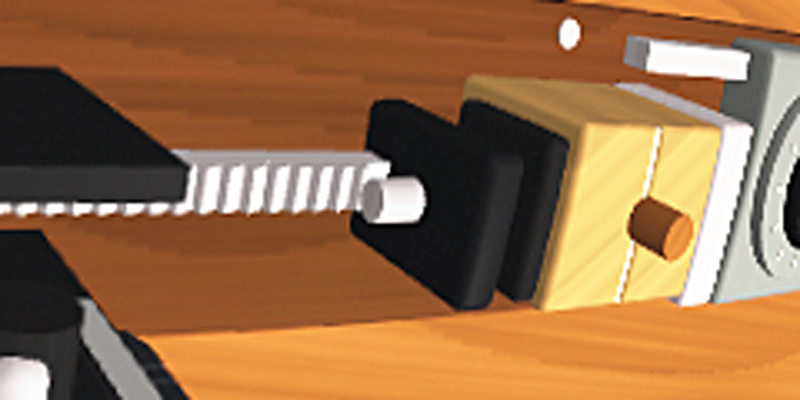

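```bash
python3 - <<'E'
from loc import *
f=lambda x,y:(x/3.3333+400,y/3.3333+160)
for n,x,y,z in (('jaw',487,307,60),('jawtopR',523,156,60),('pad',532,300,53),('padtopR',569,145,53),('stem0',364,201,35),('stem1',411,202,35)): print(n,loc('w7.pkl',f(x,y),z))
E
```

```text
jaw [14.9 -3.9]
jawtopR [-19.   -3.5]
pad [18.  18.4]
padtopR [-19.2  18.7]
stem0 [ -1.  -26.7]
stem1 [ -0.4 -12.6]
```

The jaw-to-pad gap and the stem length both put the pad at about 8 mm in, with the foot against the stop and the push holding. I'm handing in now.

```bash
python3 -c "
from cell import r
print(r.close_job())"
```

```text
the job is handed in; nothing more can be done
None
```

The job is handed in: the dial pointer stands on the long mark, and the arm is still holding the trigger squeezed with the foot against the stop and the pad pushed in about 8 mm by camera estimate (roughly 6–9 mm).

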